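# Offer up a cover over a registered gearbox housing

### The job

Slide the small gearbox housing on the locating fixture until it sits square against both stop rails. Then pick up the oblong cover that fits it, leaving the square cover and the loose nut, bearing and spanner where they lie, and hold it level about 15 mm above the housing, not touching it, with its four holes lined up over the four threaded holes, the housing still home against the rails. Finish while still holding the cover there, so that the screws can be started: do not put it down or let go.

Things in the scene. Friction and masses are not known exactly. Their poses are not given: they have to be found in the camera images.
- fixture: Locating fixture, fixed to the bench: dark steel base plate 190 (x) x 220 (y) x 8 mm, origin at the centre of its underside. Two bright steel stop rails stand 22 mm high on it (screw heads 4 mm more): the back rail along y, inner face at x = +70 mm (y -90 to +60); the side rail along x, inner face at y = +85 mm (x -65 to +45). The -x and -y edges are open. z up; yaw within 0.3 rad of the world's.
- fixture_home (a point): Point on the fixture plate's upper face, 8 mm above the bench, where the housing's origin lies when it is home against both rails: x = +28, y = +30 mm in the fixture's frame. The home housing's axes are parallel to the fixture's: x toward the back rail, y toward the side rail.
- housing: Gearbox housing, loose on the fixture plate: plain steel block 84 (x) x 110 (y) x 40 mm high, flat vertical sides, about 0.7 kg, a bore 47 mm wide and 16 mm deep in the top with a short shaft end in it. Origin at the centre of the underside, z up; starts 24 to 50 mm short of home in x and y, up to 0.2 rad askew to the fixture. Slides under a push of about 3 to 9 N.
- housing_hole0 (a point): Mouth of a threaded hole (10 mm across) in the housing's top face, at x = +31, y = +44, z = 40 mm in the housing's frame. The four threaded holes stand at x = +-31, y = +-44 mm.
- housing_hole2 (a point): Mouth of the diagonally opposite threaded hole, at x = -31, y = -44, z = 40 mm in the housing's frame.
- cover: The oblong cover that fits, loose on the bench: plain steel plate 84 (x) x 110 (y) x 6 mm, about 0.25 kg, four through holes 12 mm across at x = +-31, y = +-44 mm. Origin at the centre of the underside, z up. Bridge handle on its middle: flat-sided steel bar 14 mm thick (x), 62 mm long (y), 28 to 44 mm above the underside, on legs at y = +-26 mm. It may go on the housing either way round.
- cover_hole0 (a point): Lower mouth of the cover's hole at x = +31, y = +44, z = 0 mm in the cover's frame.
- cover_hole2 (a point): Lower mouth of the cover's diagonally opposite hole, at x = -31, y = -44, z = 0 mm in the cover's frame.
- square_cover: Another cover, which does not fit: the same plate and handle but square, 88 x 88 x 6 mm, holes at x, y = +-29 mm. Origin at the centre of the underside. The two covers lie side by side on the bench to the right of the fixture and may have changed places. Leave it alone.
- nut: Loose bystander: rusty hexagon nut, 30 x 34 x 24 mm high, origin at the centre of the underside. Leave it alone.
- bearing: Loose bystander: ball bearing 52 mm across, 15 mm high, origin at the centre of the underside. Leave it alone.
- spanner: Loose bystander: ring and open-ended spanner 171 mm long, 33 mm wide, 9 mm high, lying along its y, between the robot and the fixture. Leave it alone.

How it is judged:
On the way, in this order (a step that is already met when the one before it is completed fails the run):
1. the housing is square against both stop rails (gaps under 3 mm, within 0.035 rad) while the cover still lies on the bench (x of housing in the frame of fixture above 0.025 m and y of housing in the frame of fixture above 0.027 m and z of housing in the frame of fixture below 0.011 m and angle between the x axis of housing and the x axis of fixture, either way round below 0.035 rad and height (world z) of cover below 0.01 m), for 0.2 s.
2. the cover is lifted clear of the bench (height (world z) of cover above 0.04 m and contact force between the fingers and cover above 1 N), for 0.2 s.
At the end, for the whole second after the job is handed in: The still, level cover (0.07 rad) is held by the fingers, its underside 6 to 25 mm above the housing, touching neither it nor the fixture, its holes within 3 mm of the threaded holes; the housing, not touched by the robot, is square (0.035 rad) to both rails, gaps under 4 mm (x of housing in the frame of fixture above 0.024 m and y of housing in the frame of fixture above 0.026 m and z of housing in the frame of fixture below 0.011 m and angle between the x axis of housing and the x axis of fixture, either way round below 0.035 rad and z of cover in the frame of housing between 0.046 and 0.065 m and angle between cover's own z axis and vertical below 0.07 rad and ((horizontal distance between cover_hole0 and housing_hole0 below 0.003 m and horizontal distance between cover_hole2 and housing_hole2 below 0.003 m) or (horizontal distance between cover_hole0 and housing_hole2 below 0.003 m and horizontal distance between cover_hole2 and housing_hole0 below 0.003 m)) and contact force between the fingers and cover above 1 N and contact force between each of cover, the arm, the fingers and housing below 0.1 N and contact force between cover and fixture below 0.1 N and linear speed of each of cover, housing below 0.02 m/s); the arm keeps its last pose, push and grip.
It fails at once if the square cover is shifted by more than 20 mm (distance of square_cover from where it was at the start of the episode above 0.02 m).
It fails at once if the nut is shifted by more than 20 mm (distance of nut from where it was at the start of the episode above 0.02 m).
It fails at once if the bearing is shifted by more than 20 mm (distance of bearing from where it was at the start of the episode above 0.02 m).
It fails at once if the spanner is shifted by more than 20 mm (distance of spanner from where it was at the start of the episode above 0.02 m).
It fails at once if the housing is lifted off the fixture plate by more than 12 mm (z of housing in the frame of fixture above 0.02 m).
It also fails if it takes over 67 s, if anything falls off the work surface, if the arm or the gripper's body presses on something with over 40 N, if the wrist force passes 120 N, or if a joint passes its speed limit or range.

### The arm

A 6-joint arm with a two-finger parallel gripper is mounted at the origin on a cart in front of the work surface, level with it; the furniture and walls round the work are solid. World frame = base frame: x ahead of the robot, y to its left, z up, the work surface at z = 0. Lengths are in m, angles in rad, forces in N, time in s.
With the tool pointing down it reaches from about 0.325 to 0.775 m from the base axis. Payload 5.5 kg.
Tool frame: the origin (TCP) lies on the centre line of the jaws, within the pads' length; the fingertips stand 11 mm ahead of it and the grasp point (between the pads) lies 8 mm behind it; z points along the fingers, y is the line along which they close (so a half turn about z gives the same grasp; the last joint's range is limited). The gripper opens to 88 mm and grips with 3 to 60 N. Pads are 20 mm wide; open, the fingers measure 115 mm over their backs; the gripper's body (75 mm by 178 mm) begins 61 mm behind the grasp point.
Start: joints at [1.072, 0.091, 1.231, -0, 1.82, -0.057], TCP at [0.257, 0.542, 0.234] pointing down, gripper open.
Joint ranges: [-2.87, 2.87], [-0.86, 2.18], [0.17, 2.46], [-1.51, 4.65], [0.06, 2.69], [-2.65, 2.65]. Speed limits (rad/s): [2.57, 2.57, 3.01, 3.14, 3.14, 3.14].

### API

Orientations are given as a unit quaternion [w, x, y, z].
In Python, from bench import manip, imaging gives the robot as it stands.
- The arm moves only by the tool send_rows, never from a script. Its argument "rows" is one flat list of numbers, 7 for each row, row after row: the turn, a rotation vector about the world's x, y, z as a fraction of full scale, then the shift along the world's x, y, z as a fraction of full scale, then the closure, from 0 (fully open) to 1 (shut). In form: [ax, ay, az, dx, dy, dz, grip, ax, ay, az, dx, dy, dz, grip, ...]. A call has 1 to 5 rows; each row shifts and turns the commanded pose from where the row before left it; what a row does not reach is not made up. Full scale, the value 1, is 500 mm for a shift and 360 degrees for a turn. A row lasts 1/12 s, in which the tool goes at most 41.7 mm and 7.16 degrees, less where a joint would pass 70% of its speed; a pose out of reach is approached as far as the arm can. A call with a number of a shift or a turn outside -1 to 1 is refused whole. A call with a gripper value outside its range is refused whole. The fingers move at their own pace and stop on an object; the grip force is fixed at half the most. Time passes only in rows, so rows that do not move let the fingers close. It gives the time, the measured TCP pose, the force, the opening and the grip force at its end, in the units of the state.
- manip.get_obs(): the state, without advancing time (a new reading comes with each control period).
- imaging.camera(name): name is "scene" or "side" or "wrist"; returns (picture, depth): 384x512x3 uint8, red, green, blue; 384x512 float32, m along the optical axis (not along the pixel's ray), 0 where there is no reading.
- imaging.camera_model(name): a dict with "fx", "fy", "cx", "cy" (pixels), "dist_coeffs" ([k1, k2, p1, p2, k3] as OpenCV has them; the pictures are not rectified), "rvec" (rotation vector, rad) and "tvec" (3), from world to camera coordinates, as OpenCV has them; the wrist camera has in their place "T_tool_cam" (4x4, takes a point from camera to tool coordinates, whose origin is the TCP and whose axes are the flange's). Camera axes: x right, y down, z forward; pixel columns grow to the right and rows downward; lengths in m; the calibration is good to about 2 mm. A picture is of the moment at which its call begins: read the wrist's pose just before it. camera_model takes no time and is no camera call.
- manip.close_job(): hands the job in; it is judged then, once.
The state is a dict: "t": time; "joints": joint angles; "qvel": joint speeds; "tau": joint torques, N m; "eef_pos": TCP position; "tcp_rot": TCP orientation; "contact_force": force on the tool from outside, world axes, zero at the start; "wrist_torque": the same for the moment, N m; "opening": finger opening in m; "grip_force": force on a finger pad.
Only numpy, scipy, OpenCV 4.12 (cv2) and the standard library are available. Lean on these libraries where they do the work, as an engineer would, in place of code of your own. Each camera call takes 0.05 s, during which the arm holds its last target. There are 200 camera calls.

## Working session

There is one attempt and no reset: what is moved stays moved. The work goes in short steps, Python scripts to look and compute and a tool call to move; the robot and the scene stay as the last step left them, time stands still between calls to the robot, and variables do not carry over. Pictures are saved under pics/ and viewed, at most 10 in all, crops included, and the job is handed in when it is done.

Besides the shell and the picture viewer there is one more tool, called after "Request:" by a JSON object that holds its "api" and its "payload", one argument or row to a line. send_rows: Moves the arm, as the interface text tells. Shift numbers are shares of 500 mm and turn numbers shares of 360 degrees, none past 1 either way. Its arguments: {"type":"object","properties":{"rows":{"type":"array","items":{"type":"number","minimum":-1,"maximum":1}}},"required":["rows"]}

```bash
ls; mkdir -p pics; python3 - <<'E'
from bench import manip, imaging
import cv2,numpy as np
print(manip.get_obs())
for n in("scene","side"):
    p,d=imaging.camera(n); cv2.imwrite(f"pics/{n}0.png",cv2.resize(p[:,:,::-1],(800,600),interpolation=cv2.INTER_CUBIC)); np.savez(f"{n}0.npz",p=p,d=d); print(imaging.camera_model(n))
print(imaging.camera_model("wrist"))
E
```

```text
pics
{'t': 0.0, 'joints': array([ 1.07229484e+00,  9.18524526e-02,  1.23186182e+00, -2.51207021e-05,
        1.81981911e+00, -5.67048602e-02]), 'qvel': array([-1.34572354e-03, -1.22556799e-03, -5.28554437e-04, -6.18016439e-05,
       -3.05535455e-04,  1.27085383e-03]), 'tau': array([-3.72825132e-03, -4.46427512e+01, -4.06463385e+01,  6.96430891e-02,
        2.86257989e-02, -1.42704725e-04]), 'eef_pos': array([0.25641687, 0.54214037, 0.2325243 ]), 'tcp_rot': array([-2.54219004e-04,  2.19109103e-01,  9.75699882e-01, -9.36547583e-04]), 'contact_force': array([-0.30485514, -0.60433039,  0.24878826]), 'wrist_torque': array([ 0.02328379, -0.00783026, -0.03803953]), 'grip_force': 0.0, 'opening': 0.08782600080793475}
{'fx': 363.89398871225296, 'fy': 363.89398871225296, 'cx': 256.9545668501826, 'cy': 194.37657173231094, 'dist_coeffs': array([0.01748115, 0.        , 0.        , 0.        , 0.        ]), 'rvec': array([ 2.05211401, -0.86442291,  0.4401304 ]), 'tvec': array([-0.52538441,  0.1797013 ,  0.73467472])}
{'fx': 369.8121841788989, 'fy': 369.8121841788989, 'cx': 252.22115698470643, 'cy': 193.67062294794007, 'dist_coeffs': array([-0.02127765,  0.        ,  0.        ,  0.        ,  0.        ]), 'rvec': array([ 0.10681639, -2.68661324,  1.58500049]), 'tvec': array([0.49247661, 0.17097644, 0.78711225])}
{'fx': 269.2301882893259, 'fy': 269.2301882893259, 'cx': 251.616671488428, 'cy': 190.61451629867773, 'dist_coeffs': array([0.00413625, 0.        , 0.        , 0.        , 0.        ]), 'T_tool_cam': array([[-2.17597723e-04, -9.69094403e-01, -2.46690069e-01,
         6.77124731e-02],
       [ 9.99999976e-01, -2.18516127e-04, -2.36530055e-05,
        -2.57429536e-04],
       [-3.09837632e-05, -2.46690068e-01,  9.69094428e-01,
        -1.50577729e-01],
       [ 0.00000000e+00,  0.00000000e+00,  0.00000000e+00,
         1.00000000e+00]])}
```

View pics/scene0.png

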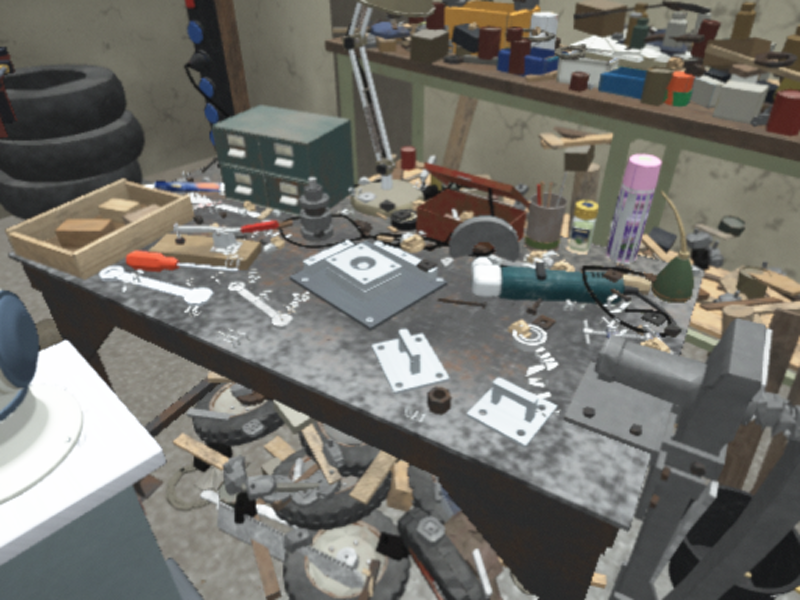

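View pics/side0.png

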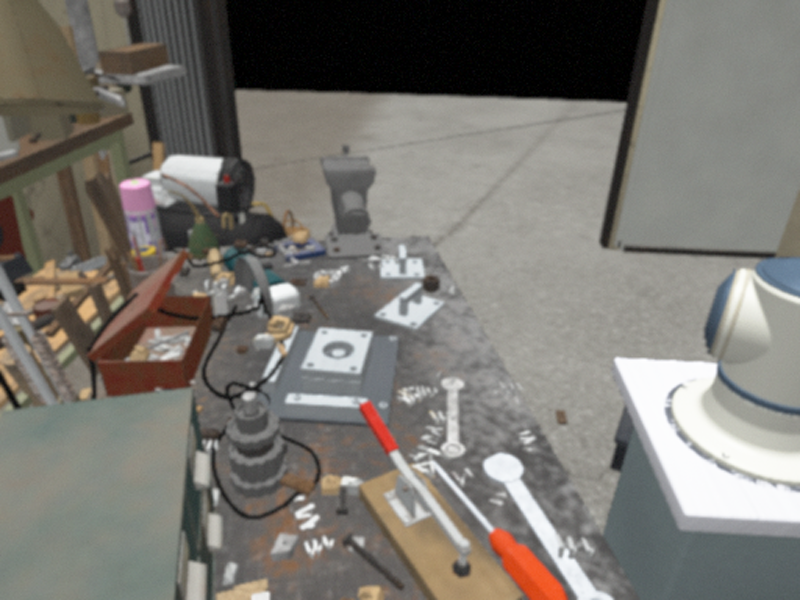

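The scene picture shows the fixture at about (368,283) with the housing on it at (365,265). The covers are at (410,360) and (512,408), with the nut at (438,400) and the spanner at (260,300). I'll rectify to metric top-down views next.

```bash
cat > h.py <<'E'
import numpy as np,cv2
from scipy.spatial.transform import Rotation as R
from bench import manip,imaging
def ext(name,m,obs=None):
    "world->cam R,t"
    if name!="wrist": return cv2.Rodrigues(m["rvec"])[0],np.asarray(m["tvec"])
    T=np.eye(4);q=obs["tcp_rot"];T[:3,:3]=R.from_quat([q[1],q[2],q[3],q[0]]).as_matrix();T[:3,3]=obs["eef_pos"]
    W=np.linalg.inv(T@m["T_tool_cam"]);return W[:3,:3],W[:3,3]
def K(m): return np.array([[m["fx"],0,m["cx"]],[0,m["fy"],m["cy"]],[0,0,1]])
def ortho(name,img,m,z,x0,x1,y0,y1,s,obs=None):
    "top view of plane z: right = -y, up = +x, s px per m"
    Rm,t=ext(name,m,obs); u,v=np.meshgrid(np.arange(int((y1-y0)*s)),np.arange(int((x1-x0)*s)))
    P=np.stack([x1-v/s,y1-u/s,np.full(u.shape,z)],-1).reshape(-1,3).astype(float)
    p=cv2.projectPoints(P,cv2.Rodrigues(Rm)[0],t,K(m),m["dist_coeffs"])[0].reshape(*u.shape,2).astype(np.float32)
    return cv2.remap(img,p[...,0],p[...,1],cv2.INTER_CUBIC)
def cloud(name,d,m,obs=None):
    Rm,t=ext(name,m,obs); h,w=d.shape; g=np.stack(np.meshgrid(np.arange(w),np.arange(h)),-1).reshape(-1,1,2).astype(float)
    n=cv2.undistortPoints(g,K(m),m["dist_coeffs"]).reshape(h,w,2)
    return (np.dstack([n,np.ones((h,w))])*d[...,None]-t)@Rm
E
python3 - <<'E'
from h import *
for n in("scene","side"):
    f=np.load(n+"0.npz");m=imaging.camera_model(n);C=cloud(n,f["d"],m)
    o=ortho(n,f["p"],m,0.006 if n=="scene" else .048,.25,.75,-.4,.4,1000 if n=="scene" else 1000)[:,:,::-1]
    for k in range(0,800,100): cv2.putText(o,f"{.4-k/1000:.1f}",(k,10),0,.35,(0,255,255))
    for k in range(0,500,50): cv2.putText(o,f"{.75-k/1000:.2f}",(0,k+4),0,.35,(0,255,255))
    cv2.imwrite(f"pics/o_{n}.png",o)
    for (u,v) in ([(365,265),(410,375),(512,420),(438,398),(370,310),(408,338),(512,390)] if n=="scene" else [(325,350),(410,310),(400,270)]):
        print(n,u,v,C[int(v*.64),int(u*.64)].round(3))
E
```

```text
Traceback (most recent call last):
cv2.error: OpenCV(4.12.0) :-1: error: (-5:Bad argument) in function 'putText'
> Overload resolution failed:
>  - Layout of the output array img is incompatible with cv::Mat
>  - Expected Ptr<cv::UMat> for argument 'img'
```

```bash
python3 - <<'E'
from h import *
for n in("scene","side"):
    f=np.load(n+"0.npz");m=imaging.camera_model(n);C=cloud(n,f["d"],m)
    o=ortho(n,f["p"],m,0.006 if n=="scene" else .048,.25,.75,-.4,.4,1000)[:,:,::-1].copy()
    for k in range(0,800,100): cv2.putText(o,f"{.4-k/1000:.1f}",(k,10),0,.35,(0,255,255))
    for k in range(0,500,50): cv2.putText(o,f"{.75-k/1000:.2f}",(0,k+4),0,.35,(0,255,255))
    cv2.imwrite(f"pics/o_{n}.png",o)
    for (u,v) in ([(365,265),(410,375),(512,420),(438,398),(370,310),(408,338),(512,390)] if n=="scene" else [(325,350),(410,310),(400,270)]):
        print(n,u,v,C[int(v*.64),int(u*.64)].round(3))
E
```

```text
scene 365 265 [ 0.586 -0.068  0.041]
scene 410 375 [ 0.462 -0.299  0.005]
scene 512 420 [ 0.496 -0.454  0.004]
scene 438 398 [ 0.456 -0.359  0.006]
scene 370 310 [ 0.529 -0.14   0.007]
scene 408 338 [ 0.491 -0.268  0.041]
scene 512 390 [ 0.507 -0.441  0.042]
side 325 350 [ 0.604 -0.078  0.037]
side 410 310 [ 0.485 -0.269  0.006]
side 400 270 [ 0.511 -0.413  0.018]
```

View pics/o_scene.png

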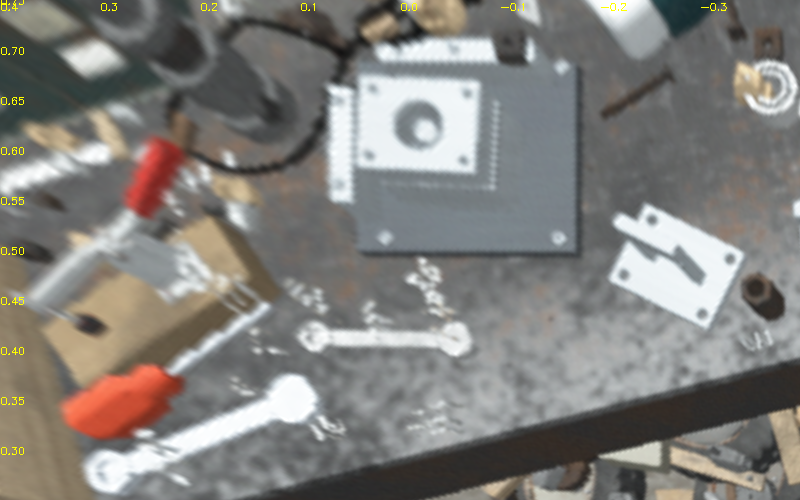

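The near cover at ortho (677,266), about x 0.485, y -0.27, is oblong: its sides measure roughly 112 x 82 mm. Now I'll move the wrist camera over the fixture.

Request:
{"api": "send_rows", "payload": {
  "rows": [0,0,0.0035,0.022,-0.07,0.01,0,0,0,0.0035,0.022,-0.07,0.01,0,0,0,0.0035,0.022,-0.07,0.01,0,0,0,0.0035,0.022,-0.07,0.01,0,0,0,0.0035,0.022,-0.07,0,0]
}}

```text
t: 0.52
eef_pos: [0.3117, 0.366, 0.2542]
tcp_rot: [0.0, 0.164, 0.986, 0.0]
contact_force: [0.6, -0.5, 0.9]
opening: 0.0878
grip_force: 0.0
```

Request:
{"api": "send_rows", "payload": {
  "rows": [0,0,0.0035,0.022,-0.07,0,0,0,0,0.0035,0.022,-0.07,0,0,0,0,0.0035,0.022,-0.07,0,0,0,0,0.0035,0.022,-0.07,0,0,0,0,0.0035,0.022,-0.07,0,0]
}}

```text
t: 0.93
eef_pos: [0.3665, 0.1907, 0.2533]
tcp_rot: [-0.0, 0.11, 0.994, -0.0]
contact_force: [1.4, 0.8, 0.2]
opening: 0.0878
grip_force: 0.0
```

Request:
{"api": "send_rows", "payload": {
  "rows": [0,0,0.0035,0.022,-0.07,0,0,0,0,0.0035,0.022,-0.07,0,0,0,0,0.0035,0.022,-0.07,0,0,0,0,0.0035,0.022,-0.07,0,0,0,0,0.0035,0.022,-0.07,0,0]
}}

```text
t: 1.35
eef_pos: [0.4215, 0.0156, 0.2534]
tcp_rot: [-0.0, 0.055, 0.998, 0.0]
contact_force: [0.0, -0.2, 0.4]
opening: 0.0877
grip_force: 0.0
```

Request:
{"api": "send_rows", "payload": {
  "rows": [0,0,0.0035,0.022,-0.07,0,0,0,0,0.0035,0.022,-0.07,0,0,0,0,0.0035,0.022,-0.07,0,0,0,0,0.0035,0.022,-0.07,0,0,0,0,0.0035,0.022,-0.04,0,0]
}}

```text
t: 1.77
eef_pos: [0.4764, -0.1459, 0.2529]
tcp_rot: [-0.001, 0.002, 1.0, -0.0]
contact_force: [0.6, 0.1, 0.2]
opening: 0.0874
grip_force: 0.0
```

```bash
python3 - <<'E'
from h import *
o=manip.get_obs();print(o["t"],o["eef_pos"],o["tcp_rot"],o["joints"],o["qvel"].round(3))
p,d=imaging.camera("wrist");np.savez("w0.npz",p=p,d=d,e=o["eef_pos"],q=o["tcp_rot"])
m=imaging.camera_model("wrist")
a=ortho("wrist",p,m,.048,.47,.72,-.18,.06,1600,o);b=ortho("wrist",p,m,.008,.47,.72,-.18,.06,1600,o)
def rule(a,x1,y1,s):
    a=a[:,:,::-1].copy()
    for k in range(0,a.shape[1],80): cv2.putText(a,f"{y1-k/s:.2f}",(k,10),0,.35,(0,255,255));cv2.line(a,(k,12),(k,18),(0,255,255))
    for k in range(0,a.shape[0],80): cv2.putText(a,f"{x1-k/s:.2f}",(0,k+4),0,.35,(0,255,255))
    return a
cv2.imwrite("pics/w0.png",np.hstack([rule(a,.72,.06,1600),rule(b,.72,.06,1600)]))
E
```

```text
1.7667 [ 0.47639325 -0.14591312  0.25286745] [-5.90805086e-04  1.72880147e-03  9.99998288e-01 -2.92900635e-04] [-3.64849925e-01 -1.76556539e-01  1.45672575e+00 -1.00991426e-03
  1.86231979e+00 -1.93247847e+00] [-0.333  0.511 -0.446  0.023 -0.06  -0.584]
```

View pics/w0.png

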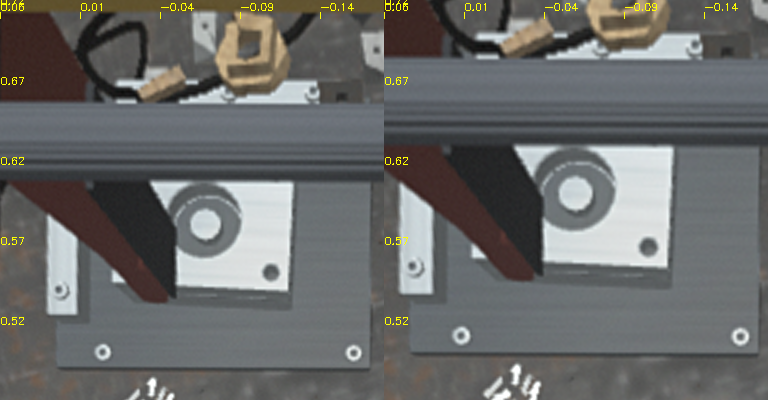

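The gripper hides the housing from here, so I'll shift forward and left to see it between the fingers.

Request:
{"api": "send_rows", "payload": {
  "rows": [0,0,0,0.07,0.05,0,0,0,0,0,0.07,0.05,0,0,0,0,0,0.06,0.05,0,0,0,0,0,0,0,0,0,0,0,0,0,0,0,0]
}}

```text
t: 2.23
eef_pos: [0.575, -0.0676, 0.2515]
tcp_rot: [-0.002, -0.0, 1.0, 0.0]
contact_force: [0.3, -1.4, -0.8]
opening: 0.088
grip_force: 0.0
```

```bash
cat >> h.py <<'E'
def rule(a,x1,y1,s):
    a=a[:,:,::-1].copy()
    for k in range(0,a.shape[1],80): cv2.putText(a,f"{y1-k/s:.2f}",(k,10),0,.35,(0,255,255));cv2.line(a,(k,12),(k,18),(0,255,255))
    for k in range(0,a.shape[0],80): cv2.putText(a,f"{x1-k/s:.2f}",(0,k+4),0,.35,(0,255,255))
    return a
def shot(name,tag):
    o=manip.get_obs();p,d=imaging.camera(name);np.savez(tag+".npz",p=p,d=d);return o,p,d,imaging.camera_model(name)
E
python3 - <<'E'
from h import *
o,p,d,m=shot("wrist","w1");print(o["eef_pos"],o["qvel"].round(3))
a=ortho("wrist",p,m,.048,.47,.72,-.18,.06,1600,o);b=ortho("wrist",p,m,.008,.47,.72,-.18,.06,1600,o)
cv2.imwrite("pics/w1.png",np.hstack([rule(a,.72,.06,1600),rule(b,.72,.06,1600)]))
E
```

```text
[ 0.574964   -0.06759366  0.25149952] [-0.037 -0.055  0.02  -0.011  0.009 -0.012]
```

View pics/w1.png

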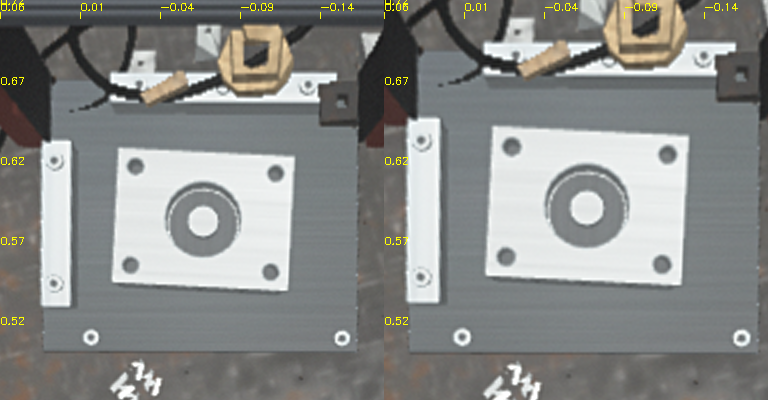

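In the left pane (z = 48 mm) the housing corners are (119,148), (295,156), (288,291) and (112,283). That puts its centre near (0.583, -0.067) with yaw about -0.045. The plate's near edge is level, so the fixture yaw is close to 0. I'll fit the rails' inner faces by code.

```bash
python3 - <<'E'
from h import *
o=manip.get_obs();p=np.load("w1.npz")["p"];m=imaging.camera_model("wrist");s=2000
g=cv2.cvtColor(ortho("wrist",p,m,.008,.47,.72,-.18,.06,s,o),cv2.COLOR_RGB2GRAY).astype(float)
g=cv2.GaussianBlur(g,(5,5),1)
def X(r): return .72-r/s
def Y(c): return .06-c/s
B=[];S=[]
for y in np.arange(-.12,.0,.004):          # back rail: go up from x=.645
    c=int((.06-y)*s); r0=int((.72-.652)*s); col=g[:r0,c][::-1]; k=np.argmax(np.diff(col[:90])); B.append((y,X(r0-k-1)))
for x in np.arange(.545,.635,.004):
    r=int((.72-x)*s); c0=int((.06-.008)*s); row=g[r,:c0][::-1]; k=np.argmax(np.diff(row[:90])); S.append((x,Y(c0-k-1)))
for n,L in(("back",B),("side",S)):
    L=np.array(L);
    for _ in range(4):
        f=np.polyfit(L[:,0],L[:,1],1);e=L[:,1]-np.polyval(f,L[:,0]);L=L[abs(e)<max(.0008,1.5*np.std(e))]
    print(n,f,len(L),np.std(e), "slope yaw", f[0])
def w(c): return np.array([[.72-v/1600,.06-u/1600] for u,v in c])
print(w([(203.5,219.5)]), w([(135,166),(276,173),(270,272),(130,265)]).mean(0))
E
```

```text
back [0.1278504  0.68596581] 14 0.0011526633494085298 slope yaw 0.12785039681114652
side [-0.00308794  0.02623184] 23 0.00022570563007754624 slope yaw -0.00308794466403165
[[ 0.5828125 -0.0671875]] [ 0.583125   -0.06671875]
```

Request:
{"api": "send_rows", "payload": {
  "rows": [0,0,0,-0.035,0,-0.064,1,0,0,0,-0.035,0,-0.064,1,0,0,0,-0.035,0,-0.064,1,0,0,0,-0.035,0,-0.064,1,0,0,0,0,-0.002,0,1]
}}

```text
t: 2.7
eef_pos: [0.4958, -0.0696, 0.1153]
tcp_rot: [-0.009, 0.002, 1.0, 0.002]
contact_force: [-1.4, 0.4, -2.2]
opening: 0.0582
grip_force: 0.0
```

Request:
{"api": "send_rows", "payload": {
  "rows": [0,0,0,0,0,-0.064,1,0,0,0,0,0,-0.064,1,0,0,0,0,0,-0.062,1,0,0,0,0,0,0,1,0,0,0,0,0,0,1]
}}

```text
t: 3.12
eef_pos: [0.5047, -0.0707, 0.032]
tcp_rot: [-0.0, 0.001, 1.0, -0.0]
contact_force: [-0.3, 0.1, 1.6]
opening: 0.0247
grip_force: 0.0
```

Request:
{"api": "send_rows", "payload": {
  "rows": [0,0,0,0.03,0,-0.004,1,0,0,0,0.02,0,-0.004,1,0,0,0,0.014,0,0,1,0,0,0,0.014,0,0,1,0,0,0,0.014,0,0,1]
}}

```text
t: 3.53
eef_pos: [0.5516, -0.0709, 0.03]
tcp_rot: [0.001, 0.001, 1.0, -0.001]
contact_force: [-7.1, -0.2, 4.4]
opening: 0.0005
grip_force: 3.1
```

Request:
{"api": "send_rows", "payload": {
  "rows": [0,0,0,0.012,0,0,1,0,0,0,0.012,0,0,1,0,0,0,0.006,0,0,1,0,0,0,0.004,0,0,1,0,0,0,0,0,0,1]
}}

```text
t: 3.95
eef_pos: [0.5686, -0.0705, 0.0294]
tcp_rot: [0.001, 0.001, 1.0, -0.0]
contact_force: [-3.1, -0.6, 2.6]
opening: 0.0003
grip_force: 1.6
```

Request:
{"api": "send_rows", "payload": {
  "rows": [0,0,0,0.004,0,0,1,0,0,0,0.004,0,0,1,0,0,0,0.004,0,0,1,0,0,0,0.004,0,0,1,0,0,0,0,0,0,1]
}}

```text
t: 4.37
eef_pos: [0.5696, -0.0695, 0.0291]
tcp_rot: [-0.007, 0.001, 1.0, 0.001]
contact_force: [-35.3, 3.9, 24.0]
opening: 0.0005
grip_force: 17.8
```

Request:
{"api": "send_rows", "payload": {
  "rows": [0,0,0,-0.06,0,0,1,0,0,0,0,0,0.07,1,0,0,-0.019,0,-0.06,0.07,1,0,0,-0.019,0,-0.06,0,1,0,0,-0.019,0,-0.06,0,1]
}}

```text
t: 4.78
eef_pos: [0.5477, -0.1585, 0.0983]
tcp_rot: [0.005, 0.181, 0.983, -0.0]
contact_force: [0.7, 0.0, -0.0]
opening: 0.0007
grip_force: 0.0
```

Request:
{"api": "send_rows", "payload": {
  "rows": [0,0,-0.019,0.05,0,0,1,0,0,-0.019,0.05,0,0,1,0,0,-0.019,0.05,0,0,1,0,0,-0.019,0,0,0,1,0,0,-0.019,0,0,0,1]
}}

```text
t: 5.2
eef_pos: [0.6223, -0.1574, 0.094]
tcp_rot: [0.001, 0.463, 0.886, 0.0]
contact_force: [-0.1, 0.5, 0.4]
opening: 0.0002
grip_force: 0.0
```

Request:
{"api": "send_rows", "payload": {
  "rows": [0,0,-0.019,0,0,0,1,0,0,-0.019,0,0,0,1,0,0,-0.019,0,0,0,1,0,0,-0.019,0,0,0,1,0,0,-0.019,0,0,0,1]
}}

```text
t: 5.62
eef_pos: [0.6215, -0.1575, 0.095]
tcp_rot: [0.001, 0.703, 0.711, 0.001]
contact_force: [-0.3, 0.3, -0.4]
opening: 0.0003
grip_force: 0.0
```

Request:
{"api": "send_rows", "payload": {
  "rows": [0,0,0,0,0,-0.065,1,0,0,0,0,0,-0.065,1,0,0,0,0,0.02,0,1,0,0,0,0,0.02,0,1,0,0,0,0,0.014,0,1]
}}

```text
t: 6.03
eef_pos: [0.6215, -0.129, 0.0306]
tcp_rot: [0.001, 0.701, 0.713, 0.001]
contact_force: [0.3, -0.5, 0.7]
opening: 0.0004
grip_force: 0.0
```

Request:
{"api": "send_rows", "payload": {
  "rows": [0,0,0,0,0.014,0,1,0,0,0,0,0.014,0,1,0,0,0,0,0.014,0,1,0,0,0,0,0.014,0,1,0,0,0,0,0.004,0,1]
}}

```text
t: 6.45
eef_pos: [0.622, -0.1013, 0.0315]
tcp_rot: [0.003, 0.701, 0.713, 0.0]
contact_force: [0.4, -11.5, 3.0]
opening: 0.0002
grip_force: 5.8
```

Request:
{"api": "send_rows", "payload": {
  "rows": [0,0,0,0,0.004,0,1,0,0,0,0,0.004,0,1,0,0,0,0,0.004,0,1,0,0,0,0,0.004,0,1,0,0,0,0,0,0,1]
}}

```text
t: 6.87
eef_pos: [0.6211, -0.1011, 0.0317]
tcp_rot: [0.007, 0.703, 0.711, -0.004]
contact_force: [-3.1, -28.7, 3.5]
opening: 0.0002
grip_force: 14.2
```

Request:
{"api": "send_rows", "payload": {
  "rows": [0,0,0,0,-0.05,0,1,0,0,0,0,0,0.08,1,0,0,0,0,0,0.08,1,0,0,0,0,0,0.08,1,0,0,0,0,0.03,0.08,1]
}}

```text
t: 7.28
eef_pos: [0.6202, -0.1038, 0.1905]
tcp_rot: [0.001, 0.702, 0.712, 0.0]
contact_force: [0.4, -0.9, -0.2]
opening: 0.0006
grip_force: 0.0
```

Request:
{"api": "send_rows", "payload": {
  "rows": [0,0,0,0,0,0.08,1,0,0,0,0,0,0,1,0,0,0,0,0,0,1]
}}

```text
t: 7.53
eef_pos: [0.6218, -0.102, 0.233]
tcp_rot: [0.004, 0.701, 0.713, 0.003]
contact_force: [0.6, 0.0, -0.6]
opening: 0.0003
grip_force: 0.0
```

```bash
python3 - <<'E'
from h import *
o,p,d,m=shot("wrist","w2");print(o["eef_pos"],o["qvel"].round(3))
a=ortho("wrist",p,m,.048,.52,.72,-.18,.06,1600,o);b=ortho("wrist",p,m,.008,.52,.72,-.18,.06,1600,o)
cv2.imwrite("pics/w2.png",np.hstack([rule(a,.72,.06,1600),rule(b,.72,.06,1600)]))
E
```

```text
[ 0.62177336 -0.1019533   0.23300436] [-0.005  0.042  0.091 -0.002 -0.018 -0.002]
```

View pics/w2.png

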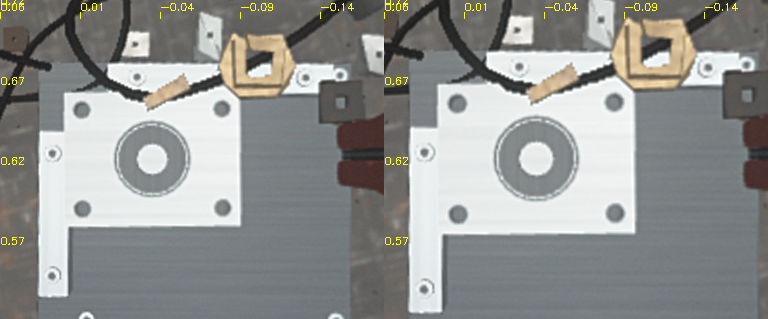

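The housing looks flush with both rails. One confirming push in +x will settle the back-rail gap.

Request:
{"api": "send_rows", "payload": {
  "rows": [0,0,0,-0.036,0.023,-0.05,1,0,0,0,-0.036,0.023,-0.05,1,0,0,0,-0.036,0.023,-0.05,1,0,0,0,-0.036,0.023,-0.05,1,0,0,0,-0.036,0.023,-0.05,1]
}}

```text
t: 8.0
eef_pos: [0.5282, -0.0442, 0.0988]
tcp_rot: [-0.002, 0.701, 0.713, -0.001]
contact_force: [0.8, 0.1, 0.2]
opening: 0.0003
grip_force: 0.0
```

Request:
{"api": "send_rows", "payload": {
  "rows": [0,0,0,0,0,-0.05,1,0,0,0,0,0,-0.054,1,0,0,0,0,0,-0.054,1,0,0,0,0.03,0,0,1,0,0,0,0.02,0,0,1]
}}

```text
t: 8.42
eef_pos: [0.5544, -0.0447, 0.0212]
tcp_rot: [-0.001, 0.701, 0.713, -0.001]
contact_force: [0.3, 0.5, 0.3]
opening: 0.0006
grip_force: 0.0
```

Request:
{"api": "send_rows", "payload": {
  "rows": [0,0,0,0.006,0,0,1,0,0,0,0.006,0,0,1,0,0,0,0.004,0,0,1,0,0,0,0,0,0,1]
}}

```text
t: 8.75
eef_pos: [0.5629, -0.045, 0.0226]
tcp_rot: [-0.001, 0.701, 0.713, -0.0]
contact_force: [0.3, -0.8, -0.0]
opening: 0.0008
grip_force: 0.0
```

Request:
{"api": "send_rows", "payload": {
  "rows": [0,0,0,0,0,0.01,1,0,0,0,0.004,0,0,1,0,0,0,0.004,0,0,1,0,0,0,0.004,0,0,1,0,0,0,0,0,0,1]
}}

```text
t: 9.17
eef_pos: [0.5695, -0.0452, 0.0284]
tcp_rot: [0.0, 0.701, 0.713, -0.0]
contact_force: [0.6, 0.4, 0.4]
opening: 0.0007
grip_force: 0.1
```

Request:
{"api": "send_rows", "payload": {
  "rows": [0,0,0,0.004,0,0,1,0,0,0,0.004,0,0,1,0,0,0,0,0,0,1]
}}

```text
t: 9.42
eef_pos: [0.5706, -0.0453, 0.0283]
tcp_rot: [-0.003, 0.701, 0.713, -0.003]
contact_force: [-14.9, 0.0, 8.9]
opening: 0.0001
grip_force: 7.8
```

The housing is home: the force rose to 15 N with almost no motion. Next I'll open the gripper and go to view the oblong cover.

Request:
{"api": "send_rows", "payload": {
  "rows": [0,0,0,-0.05,0,0,1,0,0,0,0,0,0.08,1,0,0,0,0,0,0.08,1,0,0,-0.0167,0,-0.05,0.06,0,0,0,-0.0167,-0.03,-0.06,0.04,0]
}}

```text
t: 9.83
eef_pos: [0.5352, -0.0995, 0.162]
tcp_rot: [0.002, 0.772, 0.635, 0.002]
contact_force: [0.7, -0.7, 0.7]
opening: 0.0104
grip_force: 0.0
```

Request:
{"api": "send_rows", "payload": {
  "rows": [0,0,-0.0167,-0.03,-0.07,0.04,0,0,0,-0.0167,-0.03,-0.07,0.04,0,0,0,-0.0167,-0.03,-0.07,0,0,0,0,0,-0.03,-0.07,0,0,0,0,0,-0.07,0,0]
}}

```text
validation failed for argument at $.ro...
```

Request:
{"api": "send_rows", "payload": {
  "rows": [0,0,0,0,-0.05,0,0,0,0,0,0,0,0,0,0,0,0,0,0,0,0,0,0,0,0,0,0,0]
}}

```text
t: 10.17
eef_pos: [0.5332, -0.1247, 0.1574]
tcp_rot: [-0.001, 0.772, 0.636, -0.0]
contact_force: [-0.3, 0.4, -0.8]
opening: 0.0371
grip_force: 0.0
```

```bash
python3 - <<'E'
from h import *
o,p,d,m=shot("wrist","w3");print(o["eef_pos"],o["tcp_rot"],o["qvel"].round(3))
a=ortho("wrist",p,m,.006,.40,.58,-.38,-.18,2000,o);b=ortho("wrist",p,m,.044,.40,.58,-.38,-.18,2000,o)
cv2.imwrite("pics/w3.png",np.hstack([rule(a,.58,-.18,2000),rule(b,.58,-.18,2000)]))
E
```

```text
[ 0.53317973 -0.12468601  0.15744791] [-7.19490521e-04  7.71937148e-01  6.35698439e-01 -1.26821418e-04] [ 0.017  0.002  0.008 -0.002  0.003 -0.   ]
```

View pics/w3.png

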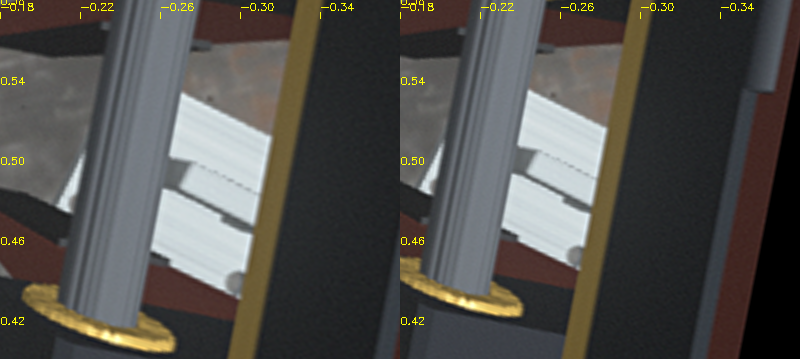

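One row list was one number short, so that move was refused and this view shows the cover half hidden behind the gripper. I'll redo the move.

Request:
{"api": "send_rows", "payload": {
  "rows": [0,0,-0.017,-0.028,-0.07,0.03,0,0,0,-0.017,-0.028,-0.07,0.03,0,0,0,-0.017,-0.028,-0.07,0.02,0,0,0,0,-0.028,-0.07,0,0,0,0,0,-0.028,-0.07,0,0]
}}

```text
t: 10.63
eef_pos: [0.4634, -0.3005, 0.1987]
tcp_rot: [0.0, 0.863, 0.505, 0.0]
contact_force: [-0.1, -0.4, 0.0]
opening: 0.0747
grip_force: 0.0
```

Request:
{"api": "send_rows", "payload": {
  "rows": [0,0,0,0,-0.03,0,0,0,0,0,0,0,0,0,0,0,0,0,0,0,0,0,0,0,0,0,0,0]
}}

```text
t: 10.97
eef_pos: [0.4641, -0.3135, 0.1977]
tcp_rot: [-0.001, 0.863, 0.505, 0.0]
contact_force: [0.6, 0.2, 0.9]
opening: 0.0879
grip_force: 0.0
```

```bash
python3 - <<'E'
from h import *
o,p,d,m=shot("wrist","w3");print(o["eef_pos"],o["tcp_rot"],o["qvel"].round(3))
a=ortho("wrist",p,m,.006,.40,.58,-.38,-.18,2000,o);b=ortho("wrist",p,m,.044,.40,.58,-.38,-.18,2000,o)
cv2.imwrite("pics/w4.png",np.hstack([rule(a,.58,-.18,2000),rule(b,.58,-.18,2000)]))
E
```

```text
[ 0.46411179 -0.31353127  0.19770803] [-7.41253270e-04  8.63018668e-01  5.05171466e-01  1.36172937e-04] [ 0.014 -0.01   0.    -0.002  0.    -0.004]
```

View pics/w4.png

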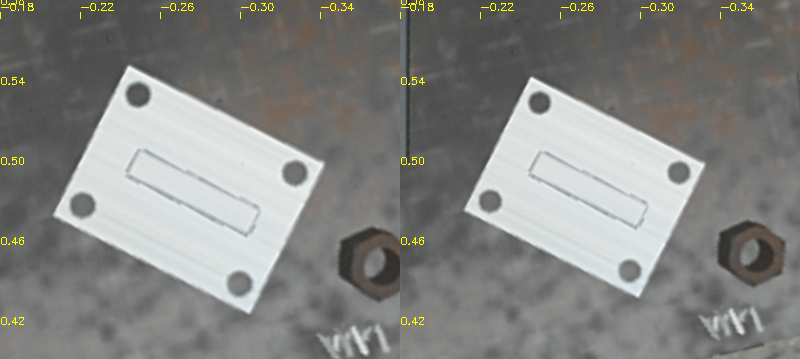

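At z = 6 mm (left pane) the cover corners are (128,66), (324,163), (250,313) and (54,215), giving 109 x 84 mm, so this is the oblong one. The centre is (0.4854, -0.2745) with its short axis at -26.4°. The handle at z = 44 mm agrees. The nut is clear at about (0.457, -0.356).

Request:
{"api": "send_rows", "payload": {
  "rows": [0,0,0.0081,0.021,0.039,-0.05,0,0,0,0,0.021,0.039,-0.05,0,0,0,0,0,0,-0.06,0,0,0,0,0,0,-0.06,0,0,0,0,0,0,0,0]
}}

```text
t: 11.43
eef_pos: [0.4822, -0.2721, 0.0812]
tcp_rot: [-0.005, 0.849, 0.528, -0.002]
contact_force: [-0.8, 0.1, -2.2]
opening: 0.0879
grip_force: 0.0
```

Request:
{"api": "send_rows", "payload": {
  "rows": [0,0,0,0,0,-0.06,0,0,0,0,0,0,-0.06,0,0,0,0,0,0,0,0,0,0,0,0,0,0,0]
}}

```text
t: 11.77
eef_pos: [0.4841, -0.275, 0.0283]
tcp_rot: [-0.001, 0.85, 0.527, -0.0]
contact_force: [-0.0, -0.3, 0.2]
opening: 0.0875
grip_force: 0.0
```

Request:
{"api": "send_rows", "payload": {
  "rows": [0,0,0,0.002,0,0,1,0,0,0,0,0,0,1,0,0,0,0,0,0,1,0,0,0,0,0,0,1,0,0,0,0,0,0,1]
}}

```text
t: 12.18
eef_pos: [0.4858, -0.2765, 0.0294]
tcp_rot: [0.001, 0.85, 0.526, 0.0]
contact_force: [0.3, 0.3, 0.5]
opening: 0.0574
grip_force: 0.0
```

Request:
{"api": "send_rows", "payload": {
  "rows": [0,0,0,0,0,0,1,0,0,0,0,0,0,1,0,0,0,0,0,0,1,0,0,0,0,0,0,1,0,0,0,0,0,0,1]
}}

```text
t: 12.6
eef_pos: [0.4853, -0.2761, 0.0282]
tcp_rot: [-0.0, 0.85, 0.526, -0.0]
contact_force: [0.2, -1.0, 0.8]
opening: 0.0247
grip_force: 0.0
```

Request:
{"api": "send_rows", "payload": {
  "rows": [0,0,0,0,0,0,1,0,0,0,0,0,0,1]
}}

```text
t: 12.77
eef_pos: [0.4853, -0.2761, 0.0282]
tcp_rot: [-0.0, 0.85, 0.526, -0.0]
contact_force: [-0.4, -0.4, 0.1]
opening: 0.0142
grip_force: 30.0
```

The cover is gripped (opening 14.2 mm, 30 N). Lift it and carry it over the housing.

Request:
{"api": "send_rows", "payload": {
  "rows": [0,0,0,0,0,0.02,1,0,0,0,0,0,0.05,1,0,0,0,0,0,0.06,1,0,0,0,0,0,0.06,1,0,0,0,0,0,0.05,1]
}}

```text
t: 13.18
eef_pos: [0.4853, -0.2761, 0.1506]
tcp_rot: [0.0, 0.85, 0.526, 0.0]
contact_force: [-0.9, -0.1, -2.6]
opening: 0.0136
grip_force: 30.0
```

Request:
{"api": "send_rows", "payload": {
  "rows": [0,0,0,0,0,0,1,0,0,0.0092,0.034,0.06,0,1,0,0,0.0092,0.034,0.06,0,1,0,0,0.0092,0.034,0.06,0,1,0,0,0.0092,0.034,0.06,0,1]
}}

```text
t: 13.6
eef_pos: [0.5531, -0.1548, 0.1462]
tcp_rot: [-0.001, 0.783, 0.622, -0.001]
contact_force: [0.4, -0.4, -4.2]
opening: 0.0137
grip_force: 30.0
```

Request:
{"api": "send_rows", "payload": {
  "rows": [0,0,0.0092,0.034,0.06,0,1,0,0,0.0092,0.034,0.06,0,1,0,0,0.0092,0.034,0.06,0,1,0,0,0.0092,0.034,0.058,0,1,0,0,0,0,0,0,1]
}}

```text
t: 14.02
eef_pos: [0.6225, -0.0314, 0.1454]
tcp_rot: [-0.002, 0.704, 0.71, 0.0]
contact_force: [-0.3, -0.1, -2.6]
opening: 0.0138
grip_force: 30.0
```

Request:
{"api": "send_rows", "payload": {
  "rows": [0,0,0,0,0,0,1,0,0,0,0,0,0,1]
}}

```text
t: 14.18
eef_pos: [0.6206, -0.0374, 0.1465]
tcp_rot: [-0.001, 0.707, 0.707, -0.001]
contact_force: [-0.2, -0.8, -3.3]
opening: 0.0137
grip_force: 30.0
```

Request:
{"api": "send_rows", "payload": {
  "rows": [0,0,0,0,0,-0.05,1,0,0,0,0,0,-0.04,1,0,0,0,0,0,-0.02,1,0,0,0,0,0,0,1,0,0,0,0,0,0,1]
}}

```text
t: 14.6
eef_pos: [0.6206, -0.0381, 0.0928]
tcp_rot: [-0.001, 0.708, 0.707, -0.001]
contact_force: [-0.9, 0.6, -2.0]
opening: 0.0139
grip_force: 30.0
```

```bash
python3 - <<'E'
from h import *
print({k:np.round(v,4) for k,v in manip.get_obs().items() if k in("eef_pos","tcp_rot","qvel","joints")})
def crop(n):
    o,p,d,m=shot(n,n+"1"); Rm,t=ext(n,m); c=cv2.projectPoints(np.array([[.62,-.036,.05]]),cv2.Rodrigues(Rm)[0],t,K(m),m["dist_coeffs"])[0].ravel().astype(int)
    print(n,c-[50,50]); return cv2.resize(p[c[1]-50:c[1]+50,c[0]-50:c[0]+50,::-1],(400,400),interpolation=cv2.INTER_CUBIC)
cv2.imwrite("pics/f.png",np.hstack([crop("scene"),crop("side")]))
E
```

```text
{'joints': array([-1.1590e-01,  1.6810e-01,  1.3965e+00, -2.0000e-04,  1.5786e+00,
       -1.1430e-01]), 'qvel': array([ 0.0075, -0.017 , -0.043 ,  0.0019,  0.0015,  0.0004]), 'eef_pos': array([ 0.6206, -0.0381,  0.0928]), 'tcp_rot': array([-6.000e-04,  7.077e-01,  7.065e-01, -6.000e-04])}
scene [183 107]
side [147 179]
```

View pics/f.png

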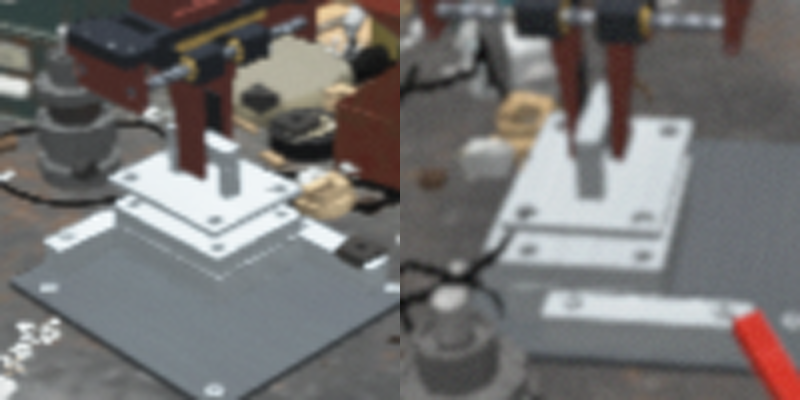

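The cover sits just over the housing in both views. I'll check the alignment from the hole positions:
- Scene crop: cover holes (130,177), (214,220), (277,188); housing holes (127,205), (218,247), (281,214).
- Side crop: cover holes (126,212), (243,218), (268,130); housing holes (130,250), (245,256).

```bash
python3 - <<'E'
from h import *
from scipy.optimize import least_squares
o=manip.get_obs(); zc=o["eef_pos"][2]-.0282+.006; print("zc",zc)
off={"scene":(183,107),"side":(147,179)}
M={"scene":{"c":[(-31,44,130,177),(-31,-44,214,220),(31,-44,277,188)],"h":[(-31,44,127,205),(-31,-44,218,247),(31,-44,281,214)]},
   "side":{"c":[(31,44,126,212),(-31,44,243,218),(-31,-44,268,130)],"h":[(31,44,130,250),(-31,44,245,256)]}}
def ray(n,z,P):
    m=imaging.camera_model(n);Rm,t=ext(n,m)
    out=[]
    for hx,hy,u,v in P:
        q=cv2.undistortPoints(np.array([[[off[n][0]+(u+.5)/4-.5,off[n][1]+(v+.5)/4-.5]]]),K(m),m["dist_coeffs"]).ravel()
        dr=Rm.T@np.array([*q,1]);c=-Rm.T@t; X=c+dr*(z-c[2])/dr[2]; out.append(X[:2]-np.array([hx,hy])/1000)
    return np.array(out)
for n in M:
    c=ray(n,zc,M[n]["c"]);h=ray(n,.048,M[n]["h"])
    print(n,"cover\n",c.round(4),"\nhousing\n",h.round(4),"\ndiff",(c[:len(h)]-h).round(4),(c[:len(h)]-h).mean(0).round(4))
E
```

```text
zc 0.07270881673637367
scene cover
 [[ 0.6139 -0.043 ]
 [ 0.6145 -0.0415]
 [ 0.6131 -0.0409]] 
housing
 [[ 0.6134 -0.0375]
 [ 0.6196 -0.0388]
 [ 0.6195 -0.0382]] 
diff [[ 0.0005 -0.0055]
 [-0.0051 -0.0028]
 [-0.0064 -0.0028]] [-0.0037 -0.0037]
side cover
 [[ 0.6199 -0.0353]
 [ 0.6197 -0.0357]
 [ 0.6208 -0.0359]] 
housing
 [[ 0.6198 -0.0354]
 [ 0.6197 -0.0359]] 
diff [[0.0001 0.0001]
 [0.     0.0001]] [0.0001 0.0001]
```

Request:
{"api": "send_rows", "payload": {
  "rows": [0,0,0,0.001,0.001,-0.004,1,0,0,0,0.001,0.001,-0.002,1,0,0,0,0,0,0,1,0,0,0,0,0,0,1,0,0,0,0,0,0,1]
}}

```text
t: 15.12
eef_pos: [0.6225, -0.036, 0.0905]
tcp_rot: [0.0, 0.707, 0.707, 0.0]
contact_force: [0.1, 0.4, -2.9]
opening: 0.0133
grip_force: 30.0
```

```bash
python3 - <<'E'
from h import *
E=[]
for i in range(6):
    o,p,d,m=shot("wrist","w5"); E.append(o["eef_pos"])
E=np.array(E);print(E.round(4));o=dict(o);o["eef_pos"]=E.mean(0)
z=E.mean(0)[2]-.0282; print(z)
a=ortho("wrist",p,m,z+.006,.56,.68,-.11,.04,2600,o);b=ortho("wrist",p,m,.048,.56,.68,-.11,.04,2600,o)
cv2.imwrite("pics/g.png",np.hstack([rule(a,.68,.04,2600),rule(b,.68,.04,2600)]))
E
```

```text
[[ 0.6225 -0.036   0.0905]
 [ 0.6224 -0.0361  0.0904]
 [ 0.6224 -0.0361  0.0904]
 [ 0.6224 -0.0361  0.0904]
 [ 0.6224 -0.0361  0.0903]
 [ 0.6224 -0.0361  0.0903]]
0.062181651311518135
```

View pics/g.png

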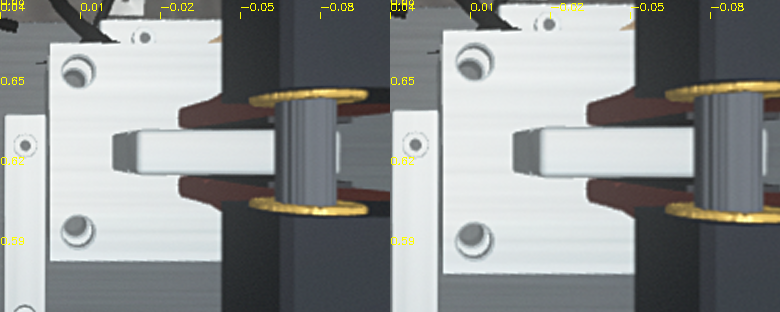

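Seen through the cover holes, the threaded holes show that x is aligned and the cover is about 1.2 mm too far in +y. I'll trim that.

Request:
{"api": "send_rows", "payload": {
  "rows": [0,0,0,-0.0006,-0.0026,0,1,0,0,0,0,0,0,1,0,0,0,0,0,0,1,0,0,0,0,0,0,1,0,0,0,0,0,0,1]
}}

```text
t: 15.83
eef_pos: [0.6221, -0.0375, 0.0903]
tcp_rot: [-0.0, 0.707, 0.707, 0.0]
contact_force: [-0.2, -0.1, -3.3]
opening: 0.0135
grip_force: 30.0
```

```bash
python3 - <<'E'
from h import *
o,p,d,m=shot("wrist","w6"); z=o["eef_pos"][2]-.0282; print(o["eef_pos"].round(4),o["tcp_rot"].round(4),z,o["grip_force"],np.abs(o["qvel"]).max())
def blob(zz,x,lo,hi,s=8000):
    g=cv2.cvtColor(ortho("wrist",p,m,zz,x-.012,x+.012,-.003,.021,s,o),cv2.COLOR_RGB2GRAY)
    b=((g>=lo)&(g<hi)).astype(np.uint8); c=max(cv2.findContours(b,0,2)[0],key=cv2.contourArea); (u,v),r=cv2.minEnclosingCircle(c)
    return round(x+.012-v/s,4),round(.021-u/s,4),round(r,1)/s,g.min()
for x in(.652,.590):
    print("cover",[blob(z+.006,x,0,t)[:3] for t in(170,200)],"thread",[blob(.048,x,0,t) for t in(90,110,130)])
E
```

```text
[ 0.6221 -0.0375  0.0903] [-0.      0.7071  0.7071  0.    ] 0.062085759761665124 29.998501539230347 0.0017374574986384116
cover [(0.6498, 0.0108, 0.0046), (0.6524, 0.0085, 0.0067625)] thread [(0.6601, 0.021, 0.0001875, np.uint8(83)), (0.6527, 0.0089, 0.0042625, np.uint8(83)), (0.6529, 0.0087, 0.0046, np.uint8(83))]
cover [(0.5934, 0.0106, 0.0048875), (0.5906, 0.0086, 0.006875)] thread [(0.5904, 0.0205, 0.002875, np.uint8(85)), (0.5908, 0.0207, 0.0111875, np.uint8(85)), (0.5902, 0.0086, 0.0047, np.uint8(85))]
```

The cover and threaded holes agree to within about 0.5 mm, and the cover is level and 14 mm above the housing. I'm handing it in.

```bash
python3 -c "
from bench import manip
print(manip.close_job())"
```

```text
the job is handed in; nothing more can be done
None
```

I pushed the housing home against both rails and handed in the job with the oblong cover held level about 14 mm above it, two of its holes measuring within about 0.5 mm of the threaded holes (the other two were hidden by the gripper); no verdict came back.

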